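# Fit the label holder over the spice shelf's lip and hold it home

## Robot

A 6-joint arm with a two-finger parallel gripper is mounted at the origin on the work surface; the furniture and walls round the work are solid. World frame = base frame: x ahead of the robot, y to its left, z up, the work surface at z = 0. Lengths are in m, angles in degrees, forces in N, time in s.
With the tool pointing down it reaches from about 0.25 to 0.85 m from the base axis. Payload 12.5 kg.
Tool frame: the origin (TCP) lies midway between the tips of the shut fingers; the grasp point (between the pads) lies 19 mm behind it (bot.grasp_offset is the distance from the TCP to the grasp point, in m); z points along the fingers, y is the line along which they close (so a half turn about z gives the same grasp; the last joint's range is limited). The gripper opens to 93 mm and grips with 3 to 60 N. Pads are 15 mm wide; open, the fingers measure 128 mm over their backs; the gripper's body (75 mm by 188 mm) begins 65 mm behind the grasp point.
Start: joints at [63.85, 20.094, 94.641, -0, 65.266, -4.847], TCP at [0.2, 0.512, 0.184] pointing down, gripper open.
Joint ranges: [-157.81, 157.81], [-45, 120.19], [0.68, 151.7], [-89.99, 269.99], [4.06, 180], [-164.3, 164.3]. Speed limits (degrees/s): [127.2, 127.2, 159.86, 180, 180, 180].

## Interface

Orientations are given as a 3x3 rotation matrix whose columns are the frame's x, y, z axes.
In Python, from plant import bot gives the robot as it stands. Calls block until the motion is done:
- bot.movep(position, orientation): joint-space move of the TCP to a pose.
- bot.servo_line(position, rate=0.15, rotation=None): straight line of the TCP; rotation=None keeps the orientation; rate is the mean speed in m/s.
- bot.set_joints(angles): joint-space move.
- bot.command_gripper(opening): opening from 0.0 (shut) to 1.0 (fully open); the grip force is fixed at half the most; returns when the fingers have stopped.
- bot.dwell(seconds).
- bot.ik(position, orientation): joint angles nearest the present ones, or None.
- bot.get_state(): the state.
- bot.capture(name): name is "scene" or "top" or "wrist"; returns a dict with "pixels" (480x640x3 uint8, blue, green, red), "depth" (480x640 float32, m along the optical axis (not along the pixel's ray), 0 where there is no reading), "fx", "fy", "cx", "cy" (pixels), "dist" ([k1, k2, p1, p2, k3] as OpenCV has them; the pictures are not rectified), "pose" (4x4, takes a point from camera to world coordinates); the wrist camera has in their place "hand_eye" (4x4, takes a point from camera to tool coordinates, whose origin is the TCP and whose axes are the flange's). Camera axes: x right, y up, looking along -z (the intrinsics and any distortion apply to the point x, -y, -z); pixel columns grow to the right and rows downward; lengths in m; the calibration is good to about 2 mm. A picture is of the moment at which its call begins: read the wrist's pose just before it.
A pose or a line that the arm cannot do raises bot.PlanningError and nothing moves.
- bot.job_done(): hands the job in; it is judged then, once.
Trained networks look in the newest picture that a camera, given by its name, has taken for a name from the list of things; names that differ only in an ending like _2 or _b are one class to them, and where a whole thing is asked for, a point or a joint stands for the part that bears it (a point fixed in the world has none). Each returns a list of dicts, best first, with "score" (0 to 1); they miss things now and then, are a little off and sometimes report something else, mostly with a low value. They report only what shows in the picture. A call takes as long as a camera call. They do not tell look-alikes from the thing itself.
- bot.outline_of(camera, thing): "mask" (480x640 bool, what is visible of it) and "extent" ([left, top, right, bottom] in pixels, round what is visible of it).
The state is a dict: "t": time; "q": joint angles; "dq": joint speeds; "joint_efforts": joint torques, N m; "eef_pos": TCP position; "eef_rot": TCP orientation; "contact_force": force on the tool from outside, world axes, zero at the start; "ft_torque": the same for the moment, N m; "width": opening from 0.0 (shut) to 1.0 (fully open); "finger_force": force on a finger pad.
Only numpy, scipy, OpenCV 4.12 (cv2) and the standard library are available. Lean on these libraries where they do the work, as an engineer would, in place of code of your own. Each camera call takes 0.05 s, during which the arm holds its last target. There are 200 camera calls.

## Task

The clip-on label holder is to go on the spice shelf. Slide the roll of labels up off the holder's spindle and leave it lying flat on the worktop, then take the holder by its bare spindle and, with the thumbscrew side facing out to the front, push it down over the shelf's front lip in the notch, tongue behind the lip, until it is fully home against its spring, firmly but without forcing it. Finish still gripping it and pressing it home, so that I can do up the thumbscrew; leave the jars and the salt shaker undisturbed.

Things in the scene. Friction and masses are not known exactly. Their poses are not given: they have to be found in the camera images.
- label_holder: Slate-blue plastic clip-on label holder, 72 mm tall, 60 mm wide (y), loose (0.15 kg), standing on its two legs. Origin: under its middle at the legs' lower edges; z up, x from front to rear. Front skirt x -14 to -9 mm and rear tongue x 9 to 14 mm, z 0 to 22; top plate 30 x 60 mm, z 22 to 28; round seat, 52 mm across, up to z 30. The 18 mm throat between the legs goes over the shelf's lip.
- spindle_top (a point): Middle of the top of the holder's squared aluminium spindle, 72 mm above the holder's origin. The spindle is 16 x 16 mm, its flats along the holder's x and y; 42 mm of it stand above the seat: the part to grip once the roll is off.
- thumbscrew (a point): Middle of the brass thumbscrew head (14 mm across, 8 mm thick) on the holder's front skirt beside the label card, at x -20.5, y -21, z 13.5 mm in the holder's frame. It must face away from the jars, out to the front of the shelf.
- throat_spring (a joint): Sprung steel strip in the holder's throat: 0 m free, when it hangs 6 mm below the top plate; 0.006 m when pushed up level with the plate's underside. It pushes back with about 2 N at first and 8 N when the holder is home.
- label_roll: Roll of blank labels, white paper on a cardboard core: a ring 60 mm across with a 30 mm bore, 36 mm high, about 80 g, loose on the holder's spindle. It rests on the seat, its underside 30 mm above the worktop; 6 mm of the spindle stand out at its top. Origin: centre of its lower face; z along its axis. The worktop is bare for 20 cm to the left (+y) of the holder. A wall cabinet hangs beyond.
- spice_shelf: Light-wood spice shelf, fixed: 260 mm wide (y), 160 mm deep, board top 55 mm, front lip top 89 mm, side panels 62 mm, back rail 75 mm above the worktop. The lip is 12 mm thick (x -6 to 6 mm). Origin: on the worktop under the middle of the lip's notch; z up, x from the lip back toward the jars, y along the lip. 60 mm are free between lip and jars.
- lip_notch (a point): Middle of the floor of the notch in the lip's top edge: 68 mm wide along the shelf's y, 6 mm deep, floor 83 mm above the worktop, 12 mm thick. The holder is home when the underside of its top plate (22 mm above its origin) rests on this floor; its plate is then flush with the lip's top, its origin 61 mm above the worktop.
- spice_a: Glass spice jar with red cap, 45 mm across, 106 mm tall, loose on the shelf's board behind the lip; origin at the centre of its base. Leave it undisturbed.
- spice_b: Glass spice jar with red cap, 45 mm across, 106 mm tall, loose on the shelf's board behind the lip; origin at the centre of its base. Leave it undisturbed.
- spice_c: Glass spice jar with red cap, 45 mm across, 106 mm tall, loose on the shelf's board behind the lip; origin at the centre of its base. Leave it undisturbed.
- salt_shaker: Salt shaker, 44 mm across, 90 mm tall, loose on the worktop; origin at the centre of its base. Leave it undisturbed.
Things that resemble listed ones, but are neither listed nor needed, are in the scene too. Leave any red or turquoise look-alike of the label_roll alone.

How it is judged:
By the outcome, as a careful person would: the job done as asked, in the order asked, and still so for the second after the job is handed in, while the arm keeps its last pose, push and grip.
It also fails if it takes over 61 s, if anything falls off the work surface, if the arm or the gripper's body presses on something with over 40 N, if the wrist force passes 120 N, or if a joint passes its speed limit or range.

## Working session

There is one attempt and no reset: what is moved stays moved. The work goes in short steps, each a Python script; the robot and the scene stay as the last script left them, time stands still between calls to the robot, and variables do not carry over. Pictures are saved under pics/ and viewed, at most 10 in all, crops included, and the job is handed in when it is done.

```bash
mkdir -p pics; ls; cat > h.py <<'E'
import numpy as np, cv2
from plant import bot
def pts(c, mask=None, T=None):
    """world points (h,w,3) from depth"""
    K=np.array([[c['fx'],0,c['cx']],[0,c['fy'],c['cy']],[0,0,1.]])
    v,u=np.mgrid[0:480,0:640].astype(np.float64)
    n=cv2.undistortPoints(np.stack([u.ravel(),v.ravel()],1)[:,None],K,np.array(c['dist'],float))[:,0]
    d=c['depth'].ravel().astype(float)
    P=np.stack([n[:,0]*d,-n[:,1]*d,-d],1)
    T=c['pose'] if T is None else T
    T=np.array(T)
    W=P@T[:3,:3].T+T[:3,3]
    W[d<=0]=np.nan
    return W.reshape(480,640,3)
def wristT(s,c):
    T=np.eye(4);T[:3,:3]=s['eef_rot'];T[:3,3]=s['eef_pos'];return T@np.array(c['hand_eye'])
E
python3 - <<'E'
from h import *
ims=[]
for n in ['scene','top']:
    c=bot.capture(n); cv2.imwrite(f'pics/{n}0.png',c['pixels']); W=pts(c)
    for t in ['label_holder','label_roll','thumbscrew','spice_shelf','spice_a','salt_shaker']:
        for o in bot.outline_of(n,t)[:5]:
            m=o['mask']; w=W[m]
            print(n,t,round(o['score'],2),np.round(o['extent']),np.round(np.nanmedian(w,0),3),'zr',np.round(np.nanpercentile(w[:,2],[2,98]),3))
print(bot.get_state())
E
```

```text
pics
scene label_holder 0.77 [244. 200. 262. 239.] [0.432 0.053 0.026] zr [0.004 0.074]
scene label_roll 0.96 [196. 228. 228. 254.] [0.336 0.049 0.031] zr [0.004 0.038]
scene label_roll 0.79 [240. 198. 270. 226.] [0.433 0.051 0.061] zr [0.032 0.068]
scene label_roll 0.76 [188. 200. 216. 230.] [0.34  0.144 0.031] zr [0.004 0.038]
scene thumbscrew 0.56 [242. 202. 265. 238.] [0.432 0.053 0.025] zr [0.    0.074]
scene spice_shelf 0.65 [330. 229. 471. 361.] [ 0.558 -0.297  0.056] zr [0.008 0.09 ]
scene spice_shelf 0.53 [394. 219. 421. 279.] [ 0.602 -0.257  0.128] zr [0.062 0.162]
scene spice_a 0.96 [379. 198. 410. 258.] [ 0.609 -0.191  0.133] zr [0.061 0.162]
scene spice_a 0.85 [391. 220. 426. 279.] [ 0.602 -0.258  0.127] zr [0.061 0.162]
scene spice_a 0.74 [417. 249. 455. 314.] [ 0.591 -0.345  0.129] zr [0.059 0.163]
scene salt_shaker 0.6 [292. 174. 306. 208.] [0.555 0.084 0.05 ] zr [0.008 0.089]
top label_roll 0.94 [215. 257. 244. 283.] [0.438 0.068 0.064] zr [-0.002  0.069]
top label_roll 0.91 [182. 302. 209. 324.] [0.341 0.16  0.034] zr [0.001 0.039]
top label_roll 0.74 [222. 305. 249
[... 619 characters left out ...]
      6.52657982e+01, -4.84717276e+00]), 'dq': array([-0.01689865,  0.0392622 ,  0.01184484,  0.05499925, -0.01619055,
        0.09731202]), 'joint_efforts': array([-1.01144557e-03, -4.97163570e+01, -2.85459441e+01,  6.98419427e-02,
        2.20902194e-02, -4.21825587e-05]), 'eef_pos': array([0.19977406, 0.51242212, 0.18384916]), 'eef_rot': array([[-9.31685182e-01,  3.63266736e-01,  2.12875571e-05],
       [ 3.63266736e-01,  9.31685182e-01,  1.23447872e-05],
       [-1.53488509e-05,  1.92345167e-05, -1.00000000e+00]]), 'contact_force': array([ 0.77708387, -0.22996306, -0.40743769]), 'ft_torque': array([-0.02284388,  0.0269261 , -0.03182808]), 'finger_force': 0.0, 'width': 0.9985520333929626}
```

```bash
python3 - <<'E'
import cv2,numpy as np
a=cv2.imread('pics/scene0.png')[150:400,150:480];b=cv2.imread('pics/top0.png')[150:350,150:450]
cv2.imwrite('pics/s1.png',cv2.resize(a,None,fx=2.4,fy=2.4,interpolation=2))
cv2.imwrite('pics/t1.png',cv2.resize(b,None,fx=2.6,fy=2.6,interpolation=2))
E
```

```text
(no output)
```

View pics/s1.png

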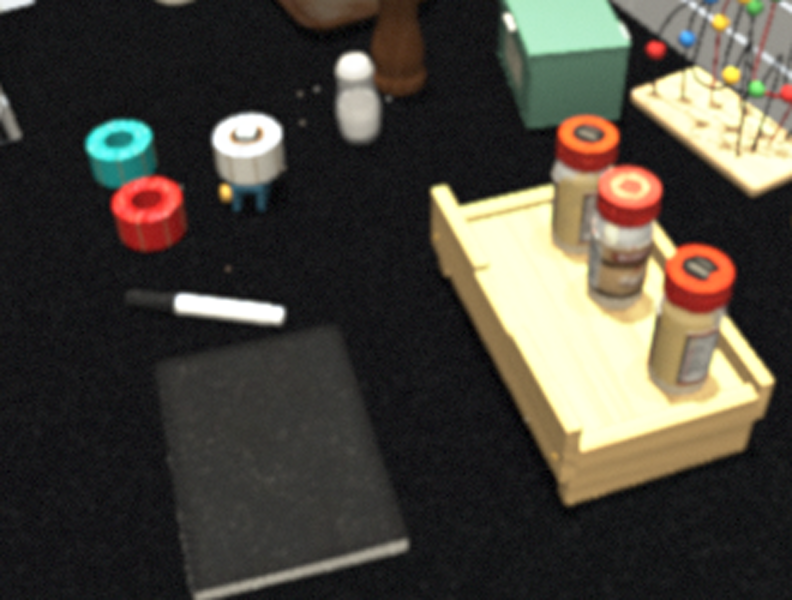

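View pics/t1.png

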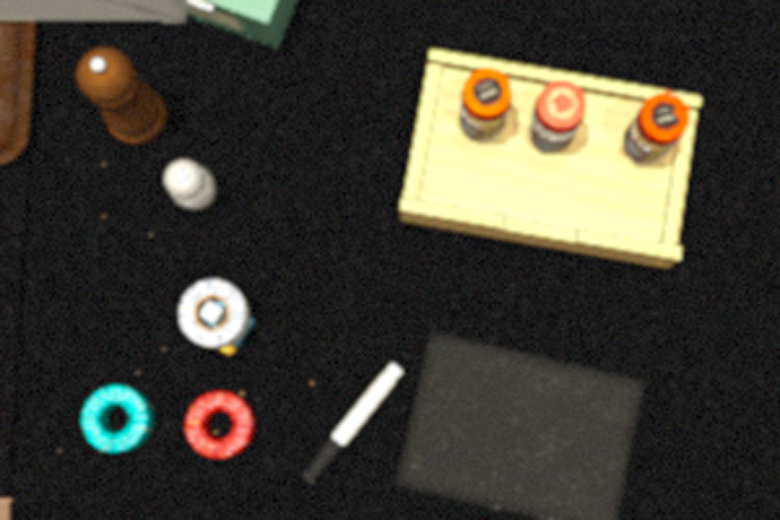

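Candidates in the scene picture: the white roll on the blue holder (255,212), the turquoise ring (200,213) and the red ring (212,240). I choose the white one, which sits on the legs with the brass screw. The shelf notch is at about (358,238) in the top picture, and the lip faces the robot. Next, wrist close-ups.

```bash
cat >> h.py <<'E'
def Rz(deg):
    """tool down, tool y (closing axis) at yaw deg from world x"""
    a=np.radians(deg); y=np.array([np.cos(a),np.sin(a),0]); z=np.array([0,0,-1.]); return np.stack([np.cross(y,z),y,z],1)
def look(n):
    s=bot.get_state(); c=bot.capture('wrist'); W=pts(c,T=wristT(s,c)); cv2.imwrite(f'pics/{n}.png',c['pixels']); np.savez(f'pics/{n}.npz',W=W,p=c['pixels']); return c,W
E
python3 - <<'E'
from h import *
for n in ['scene','top']:
    W=pts(bot.capture(n)).reshape(-1,3)
    m=(W[:,2]>.12)&(W[:,1]>.1)&(W[:,0]>.1)&(W[:,0]<.8); w=W[m]
    for y0 in np.arange(.1,.7,.05):
        q=w[(w[:,1]>=y0)&(w[:,1]<y0+.05)]
        if len(q)>5: print(n,round(y0,2),len(q),np.round(np.percentile(q,[2,98],axis=0),2).tolist())
c=bot.capture('wrist'); print(c['hand_eye'])
he=np.array(c['hand_eye'])
q=bot.get_state()['q']
for yaw in range(-90,100,30):
    print(yaw,[None if (j:=bot.ik(p,Rz(yaw))) is None else np.round(j,0).tolist() for p in ([.435,.06,.25],[.49,-.23,.25])])
E
```

```text
scene 0.1 267 [[0.62, 0.13, 0.12], [0.66, 0.15, 0.16]]
scene 0.15 146 [[0.62, 0.15, 0.12], [0.66, 0.17, 0.17]]
scene 0.4 763 [[0.14, 0.42, 0.31], [0.21, 0.45, 0.35]]
scene 0.45 1793 [[0.16, 0.45, 0.23], [0.23, 0.5, 0.44]]
scene 0.5 231 [[0.16, 0.5, 0.31], [0.25, 0.55, 0.44]]
scene 0.55 510 [[0.21, 0.55, 0.22], [0.26, 0.59, 0.35]]
top 0.1 7073 [[0.58, 0.1, 0.16], [0.62, 0.15, 0.84]]
top 0.15 6413 [[0.57, 0.15, 0.15], [0.63, 0.2, 0.81]]
top 0.2 2484 [[0.57, 0.2, 0.47], [0.59, 0.25, 0.73]]
top 0.25 1375 [[0.57, 0.25, 0.46], [0.59, 0.3, 0.65]]
top 0.3 783 [[0.58, 0.3, 0.46], [0.59, 0.35, 0.55]]
top 0.35 120 [[0.58, 0.35, 0.46], [0.58, 0.38, 0.5]]
top 0.4 79 [[0.18, 0.41, 0.3], [0.21, 0.43, 0.33]]
top 0.45 89 [[0.17, 0.45, 0.23], [0.19, 0.46, 0.26]]
[[-4.88503912e-04  9.54183807e-01  2.99220694e-01  8.47059271e-02]
 [ 9.99999856e-01  5.32928134e-04 -6.68655439e-05 -4.61977121e-04]
 [-2.23265145e-04  2.99220618e-01 -9.54183930e-01 -2.02026193e-01]
 [ 0.00000000e+00  0.00000000e+00  0.00000000e+00  1.00000000e+00]]
-90 [[2.0, 4.0, 105.0, -0.0, 71.0, 92.0], [-30.0, 16.0, 91.0, -0.0, 73.0, 60.0]]
-60 [[2.0, 4.0, 105.0, -0.0, 71.0, 62.0], [-30.0, 16.0, 91.0, -0.0, 73.0, 30.0]]
-30 [[2.0, 4.0, 105.0, -0.0, 71.0, 32.0], [-30.0, 16.0, 91.0, -0.0, 73.0, -0.0]]
0 [[2.0, 4.0, 105.0, -0.0, 71.0, 2.0], [-30.0, 16.0, 91.0, -0.0, 73.0, -30.0]]
30 [[2.0, 4.0, 105.0, -0.0, 71.0, -28.0], [-30.0, 16.0, 91.0, -0.0, 73.0, -60.0]]
60 [[2.0, 4.0, 105.0, -0.0, 71.0, -58.0], [-30.0, 16.0, 91.0, -0.0, 73.0, -90.0]]
90 [[2.0, 4.0, 105.0, -0.0, 71.0, -88.0], [-30.0, 16.0, 91.0, -0.0, 73.0, -120.0]]
```

```bash
python3 - <<'E'
from h import *
bot.movep([.425,.055,.20],Rz(90)); c,W=look('w1')
for t in ['label_roll','label_holder','thumbscrew']:
    for o in bot.outline_of('wrist',t)[:3]:
        w=W[o['mask']]; print(t,round(o['score'],2),np.round(o['extent']),np.round(np.nanmedian(w,0),3),np.round(np.nanpercentile(w[:,2],[2,98]),3))
bot.movep([.48,-.22,.24],Rz(90)); c,W=look('w2')
for o in bot.outline_of('wrist','spice_shelf')[:2]:
    w=W[o['mask']]; print(round(o['score'],2),np.round(o['extent']),np.round(np.nanpercentile(w,[2,98],axis=0),3))
print(bot.get_state()['t'])
a=cv2.imread('pics/w1.png');b=cv2.imread('pics/w2.png')
cv2.imwrite('pics/w12.png',cv2.resize(np.vstack([a,b]),None,fx=.625,fy=.625,interpolation=3))
E
```

```text
label_roll 0.76 [295.  86. 362. 152.] [0.334 0.063 0.037] [0.013 0.038]
label_roll 0.67 [395.  93. 464. 159.] [0.341 0.159 0.036] [0.007 0.038]
label_roll 0.62 [304. 195. 366. 266.] [0.434 0.068 0.066] [0.039 0.068]
label_holder 0.63 [304. 189. 348. 245.] [0.433 0.065 0.063] [0.01  0.074]
thumbscrew 0.85 [301. 185. 348. 247.] [0.433 0.064 0.059] [0.003 0.074]
thumbscrew 0.29 [  0. 279. 183. 366.] [ 0.522 -0.19   0.061] [0.017 0.091]
0.75 [174. 212. 436. 380.] [[ 0.492 -0.36   0.042]
 [ 0.664 -0.118  0.091]]
4.0917
```

View pics/w12.png

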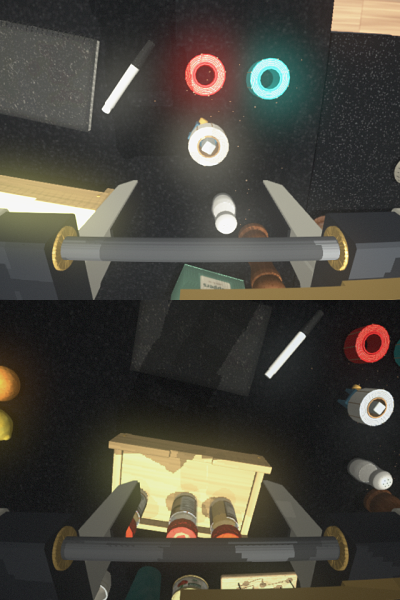

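The wrist pictures show the white roll on its holder at (335,235), with the brass screw at (322,198) on the robot's side. In the second one the lip's front edge faces the robot. Now I'll fit the poses from depth and colour.

```bash
python3 - <<'E'
from h import *
d=np.load('pics/w1.npz'); W,p=d['W'],d['p']
near=np.hypot(W[...,0]-.434,W[...,1]-.066)<.06
m=near&(W[...,2]>.0635)&(W[...,2]<.069); 
xy=W[m][:,:2].astype(np.float32); print('rolltop',len(xy),cv2.minEnclosingCircle(xy),np.median(W[m][:,2]))
m=near&(W[...,2]>.0705)&(W[...,2]<.08); xy=W[m][:,:2].astype(np.float32); print('spindle',len(xy),cv2.minAreaRect(xy*1000),xy.mean(0))
hsv=cv2.cvtColor(p,cv2.COLOR_BGR2HSV)
m=near&(hsv[...,0]>12)&(hsv[...,0]<35)&(hsv[...,1]>120)&(hsv[...,2]>80)&(W[...,2]<.035); print('brass',m.sum(),np.nanmedian(W[m],0), np.argwhere(m).mean(0))
m=near&(hsv[...,0]>95)&(hsv[...,0]<125)&(hsv[...,1]>90)&(hsv[...,2]>50)&(W[...,2]<.035)&(W[...,2]>.003); print('blue',m.sum(),np.nanmedian(W[m],0), np.argwhere(m).mean(0))
d=np.load('pics/w2.npz'); W,p=d['W'],d['p']
# lip: z>.0775, x front
m=(W[...,2]>.079)&(W[...,2]<.094)&(W[...,0]<.58)&(W[...,0]>.44)&(W[...,1]>-.38)&(W[...,1]<-.1)
L=W[m]; print('lip',len(L),np.percentile(L[:,1],[0,100]))
hi=L[L[:,2]>.0865]; 
r=cv2.minAreaRect((hi[:,:2]*1000).astype(np.float32)); print(r)
c=hi[:,:2].mean(0); u=np.linalg.svd(hi[:,:2]-c)[2][0]; u*=np.sign(u[1]); print('dir',u,np.degrees(np.arctan2(-u[0],u[1])),c)
s=(L[:,:2]-c)@u; 
for a in np.arange(-.135,.135,.006):
    q=L[(s>=a)&(s<a+.006)]
    if len(q): print(round(a,3),len(q),np.round(np.median(q[:,2]),4),end=' | ')
E
```

```text
rolltop 2444 ((0.4371861517429352, 0.06810741126537323), 0.030451392754912376) 0.06663222457098578
spindle 297 ((437.2949523925781, 67.80516815185547), (15.836160659790039, 16.15667152404785), 58.85019302368164) [0.4368728  0.06782155]
brass 33 [0.4057713  0.05935823 0.01920487] [191.96969697 324.18181818]
blue 0 [nan nan nan] [nan nan]
lip 3662 [-0.36106103 -0.10436681]
((514.9116821289062, -233.2951202392578), (259.0266418457031, 12.938255310058594), 80.31898498535156)
dir [0.16899318 0.98561722] -9.729285371922051 [ 0.5138459  -0.23630366]
  return np.nanmean(a, axis, out=out, keepdims=keepdims)
<stdin>:9: RuntimeWarning: Mean of empty slice.
  ret = um.true_divide(
```

```bash
python3 - <<'E'
from h import *
d=np.load('pics/w2.npz'); W=d['W']
m=(W[...,2]>.079)&(W[...,2]<.094)&(W[...,0]<.58)&(W[...,0]>.44)&(W[...,1]>-.38)&(W[...,1]<-.1)
L=W[m]; hi=L[L[:,2]>.0875]; c=hi[:,:2].mean(0); u=np.array([.169,.98562])
n=np.array([u[1],-u[0]]); s=(L[:,:2]-c)@u; t=(L[:,:2]-c)@n; ok=abs(t)<.004
lo=ok&(L[:,2]<.087)&(L[:,2]>.082); e=np.percentile(s[lo],[1,99]); h=s[ok&(L[:,2]>.0885)]; g=[h[h<0].max(),h[h>0].min()]
th=[np.percentile(t[L[:,2]>.0885],q) for q in (1,99)]
print('floor',e,'hi gap',g,'t',th); print('notch',c+u*np.mean(g)+n*np.mean(th), 'ends',s.min(),s.max())
R=Rz(-31.2); P=[.437,.068]
bot.movep(P+[.15],R); bot.servo_line(P+[.036],.08)
bot.command_gripper(0.0); st=bot.get_state(); print(st['width'],st['finger_force'],st['contact_force'])
bot.servo_line(P+[.130],.06); st=bot.get_state(); print(st['width'],st['finger_force'],st['contact_force'],st['t'])
look('w3')
c=bot.capture('scene');cv2.imwrite('pics/s3.png',cv2.resize(c['pixels'][150:300,150:350],None,fx=3,fy=3))
E
```

```text
floor [-0.03025862  0.03685757] hi gap [np.float64(-0.03071374910681923), np.float64(0.03718556664590439)] t [np.float64(-0.00544218780486428), np.float64(0.006196916818211206)]
notch [ 0.5149173  -0.23300752] ends -0.12656559487668104 0.13290928590978618
0.1543654092484985 29.999827444553375 [ 0.09605583 -0.51660596  0.66457711]
0.15444977133321255 29.988193809986115 [-0.52882808 -0.89151818 -2.06833007] 10.8917
```

View pics/s3.png

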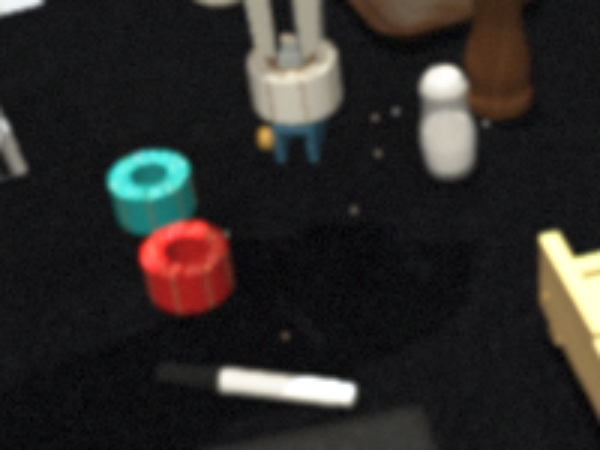

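```bash
python3 - <<'E'
from h import *
c=cv2.imread('pics/w3.png'); cv2.imwrite('pics/w3c.png',cv2.resize(c[150:450,120:520],None,fx=2,fy=2))
st=bot.get_state(); print(st['eef_pos'],st['width'],st['eef_rot'])
E
```

```text
[0.4368439  0.06800332 0.12976809] 0.149884805003156 [[ 5.18002726e-01  8.55378831e-01 -4.81589434e-04]
 [ 8.55378919e-01 -5.18002802e-01 -4.13633147e-05]
 [-2.84845980e-04 -3.90515140e-04 -9.99999883e-01]]
```

View pics/w3c.png

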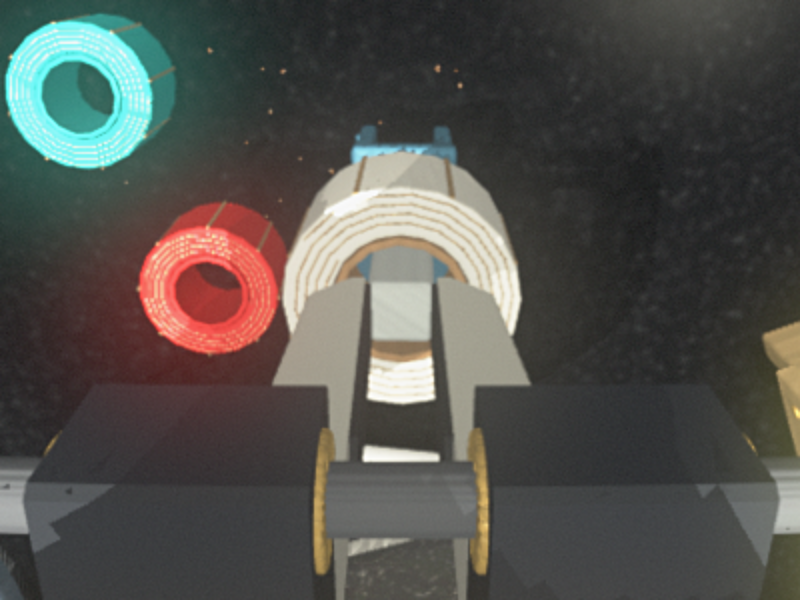

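```bash
python3 - <<'E'
from h import *
c,W=look('w4'); 
ys,xs=slice(230,340),slice(250,400)
for (u,v,n) in [(320,305,'spindletop'),(320,250,'rolltop front'),(285,280,'roll left'),(320,343,'roll back'),(320,225,'plate'),(290,310,'finger L'),(350,310,'fingR'),(322,280,'bore')]:
    print(n,np.round(np.nanmedian(W[v-3:v+4,u-3:u+4].reshape(-1,3),0),4))
s=bot.capture('scene'); Ws=pts(s)
for t in ['label_roll','label_holder']:
    for o in bot.outline_of('scene',t)[:3]:
        w=Ws[o['mask']]; print(t,round(o['score'],2),np.round(o['extent']),np.round(np.nanmedian(w,0),3),np.round(np.nanpercentile(w[:,2],[2,50,98]),3))
E
```

```text
spindletop [0.4365 0.069  0.167 ]
rolltop front [0.4497 0.091  0.1607]
roll left [0.4269 0.0864 0.1604]
roll back [0.4234 0.0475 0.1606]
plate [0.4513 0.0936 0.1236]
finger L [0.4297 0.0823 0.1873]
fingR [0.4514 0.0692 0.1875]
bore [0.4409 0.0744 0.1531]
label_roll 0.94 [190. 201. 215. 229.] [0.341 0.144 0.031] [0.005 0.031 0.038]
label_roll 0.77 [232. 162. 267. 193.] [0.43  0.048 0.151] [0.125 0.151 0.162]
label_roll 0.68 [199. 225. 227. 254.] [0.335 0.05  0.03 ] [0.001 0.03  0.038]
```

The fingers have closed through the roll onto the spindle and lifted everything together. I'll set it back down, open, and regrip with a controlled opening.

```bash
python3 - <<'E'
from h import *
P=[.437,.068]
bot.servo_line(P+[.0365],.06); print(bot.get_state()['contact_force'])
bot.command_gripper(1.0); s=bot.get_state();print(s['width'],s['finger_force'],s['contact_force'])
bot.servo_line(P+[.15],.12)
c,W=look('w5'); cv2.imwrite('pics/w5c.png',cv2.resize(c['pixels'][100:340,170:490],None,fx=2.2,fy=2.2))
near=np.hypot(W[...,0]-.437,W[...,1]-.068)<.06
m=near&(W[...,2]>.0635)&(W[...,2]<.069); xy=W[m][:,:2].astype(np.float32); print('rolltop',len(xy),cv2.minEnclosingCircle(xy),np.median(W[m][:,2]))
m=near&(W[...,2]>.0705)&(W[...,2]<.08); xy=W[m][:,:2].astype(np.float32); print('spindle',len(xy),cv2.minAreaRect(xy*1000),np.median(W[m][:,2]))
print(bot.get_state()['t'])
E
```

```text
[-0.34925252 -0.91167825 -2.93313778]
0.997148089554303 0.0 [-0.87420007  0.29630809 -0.40645323]
rolltop 3362 ((0.4375935196876526, 0.06759370863437653), 0.030177805572748184) 0.06665134118523225
spindle 414 ((437.9210205078125, 67.59626770019531), (16.1267147064209, 15.439626693725586), 58.452144622802734) 0.0729619205032784
15.35
```

View pics/w5c.png

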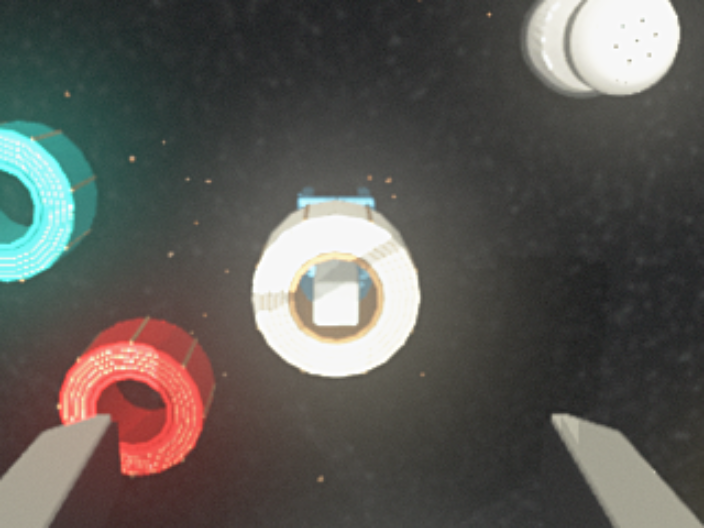

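```bash
python3 - <<'E'
from h import *
P=[.4373,.0678]
bot.servo_line(P+[.036],.1)
for w in [.72,.68,.66,.64,.62,.60,.58]:
    bot.command_gripper(w); s=bot.get_state(); print(w,round(s['width'],4),round(s['finger_force'],2),s['contact_force'].round(1),round(s['t'],2))
    if s['finger_force']>2: break
E
```

```text
0.72 0.7234 0.0 [0.2 0.4 0.2] 17.28
0.68 0.6862 0.0 [-0.1  0.5 -0.3] 17.61
0.66 0.6621 0.0 [-0.3  0.5 -0.2] 17.88
0.64 0.6372 0.0 [ 0.5 -0.7 -0.9] 18.16
0.62 0.6203 0.0 [-0.5  0.4 -0.1] 18.43
0.6 0.5951 0.0 [-0.4 -0.5 -0.1] 18.71
0.58 0.5822 0.0 [-0.4 -0.1 -0.7] 18.98
```

```bash
python3 - <<'E'
from h import *
P=[.4373,.0678]
def tst(ws):
    for w in ws:
        bot.command_gripper(w); s=bot.get_state(); print(w,round(s['width'],4),round(s['finger_force'],2),s['contact_force'].round(1),round(s['t'],2))
        if s['finger_force']>2 or s['width']>w+.03: return True
if not tst([.48,.38,.30]):
    bot.command_gripper(.9); bot.servo_line(P+[.036],.1,Rz(-31.4+90)) if False else bot.servo_line(P+[.08],.15)
    bot.movep(P+[.08],Rz(58.6)); bot.servo_line(P+[.038],.1); tst([.66,.6,.5])
E
```

```text
0.48 0.4806 0.0 [-0.1 -0.3  0.5] 19.41
0.38 0.3816 0.0 [ 0.2  0.9 -0.4] 19.83
0.3 0.3033 0.0 [-0.7 -0.1  0.3] 20.23
0.66 0.6607 0.0 [ 0.3 -0.1 -0. ] 24.26
0.6 0.6024 0.0 [-1.3 -0.4  0.7] 24.62
0.5 0.4995 0.0 [ 0.6 -0.4  0.1] 25.05
```

```bash
python3 - <<'E'
from h import *
P=[.4373,.0678]
look('w6'); c=bot.capture('scene'); cv2.imwrite('pics/s6.png',cv2.resize(c['pixels'][140:280,170:340],None,fx=4,fy=4,interpolation=2))
for yaw in [36,13.6]:
    bot.command_gripper(.72); bot.movep(P+[.038],Rz(yaw))
    bot.command_gripper(.55); s=bot.get_state(); print(yaw,round(s['width'],4),round(s['finger_force'],2),s['contact_force'].round(1),round(s['t'],2))
    if s['finger_force']>1: break
E
```

```text
36 0.5523 0.0 [-1.  -0.7  0.2] 26.71
13.6 0.5517 0.0 [-0.1 -0.2 -0.4] 28.2
```

View pics/s6.png

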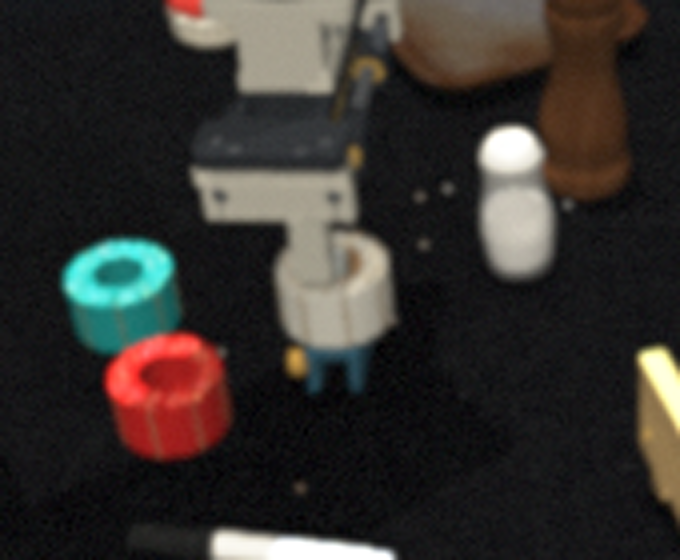

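```bash
python3 - <<'E'
from h import *
P=[.4373,.0678]
bot.command_gripper(.8); bot.movep(P+[.038],Rz(-31.4)); bot.servo_line(P+[.015],.1)
for w in [.63,.55,.48]:
    bot.command_gripper(w); s=bot.get_state(); print(round(s['width'],4),round(s['finger_force'],2),s['contact_force'].round(1),round(s['t'],2))
    if s['finger_force']>1: break
E
```

```text
0.6303 0.32 [ 0.8 -0.6  0.7] 30.48
0.6261 29.99 [ 0.2 -0.6  2.8] 30.7
```

Gripping lower makes proper contact with the roll. I'll use the highest grip that holds, then lift it off and set it down.

```bash
python3 - <<'E'
from h import *
P=[.4373,.0678]
for z in [.0285,.022,.016]:
    bot.command_gripper(.66); bot.servo_line(P+[z],.1)
    bot.command_gripper(.56); s=bot.get_state(); print(z,round(s['width'],4),round(s['finger_force'],2),s['contact_force'].round(1),round(s['t'],2))
    if s['finger_force']>5: break
bot.servo_line(P+[z+.056],.12); s=bot.get_state(); print(s['width'],s['finger_force'],s['contact_force'],s['t'])
c=bot.capture('scene'); cv2.imwrite('pics/s7.png',cv2.resize(c['pixels'][140:280,170:340],None,fx=4,fy=4,interpolation=2))
E
```

```text
0.0285 0.6147 30.0 [0.9 0.2 1.2] 31.57
0.6120067838724003 29.99755024909973 [ 0.49067137 -0.49643978 -0.27046808] 32.1833
```

View pics/s7.png

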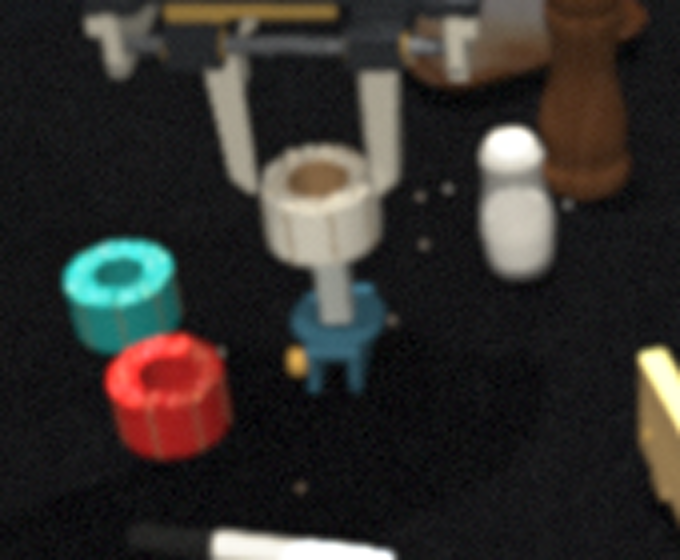

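```bash
python3 - <<'E'
from h import *
P=[.4373,.0678]; Q=[.44,.185]; R=Rz(-31.4)
bot.servo_line(P+[.10],.15); bot.movep(Q+[.10],R); bot.servo_line(Q+[.02],.12); bot.servo_line(Q+[.002],.04)
print(bot.get_state()['contact_force'])
bot.command_gripper(.8); bot.servo_line(Q+[.10],.2); print('t',bot.get_state()['t'])
bot.movep([.437,.068,.15],R); c,W=look('w8')
m=(np.hypot(W[...,0]-.437,W[...,1]-.068)<.03)&(W[...,2]>.068)&(W[...,2]<.08); xy=W[m][:,:2].astype(np.float32)
r=cv2.minAreaRect(xy*1000); print('spindle',len(xy),r)
m=(np.hypot(W[...,0]-Q[0],W[...,1]-Q[1])<.06)&(W[...,2]>.02); w=W[m]; print('roll',len(w),np.nanmedian(w,0),np.nanpercentile(w[:,2],[5,95]))
s=bot.capture('top'); cv2.imwrite('pics/t8.png',s['pixels']); Ws=pts(s); m=(np.hypot(Ws[...,0]-Q[0],Ws[...,1]-Q[1])<.06)&(Ws[...,2]>.02); print('roll top cam',m.sum(),np.nanpercentile(Ws[m],[5,50,95],axis=0).round(3).tolist())
print(bot.get_state()['t'])
E
```

```text
[-0.20389742  0.88494781 -1.25740587]
t 35.6167
spindle 431 ((437.97930908203125, 67.59303283691406), (15.739635467529297, 15.466917991638184), 58.359798431396484)
roll 3829 [0.44032483 0.18623498 0.03658368] [0.03012294 0.03800371]
roll top cam 80 [[0.427, 0.126, 0.033], [0.438, 0.129, 0.507], [0.461, 0.211, 0.521]]
36.2917
```

```bash
python3 - <<'E'
from h import *
P=[.438,.0677]; N=np.array([.5149,-.2330])
bot.servo_line(P+[.037],.12,Rz(-31.5)); bot.command_gripper(0.0); s=bot.get_state(); print(s['width'],s['finger_force'])
bot.servo_line(P+[.17],.15); bot.movep([*N,.165],Rz(-9.7)); s=bot.get_state(); print(s['eef_pos'],s['width'],s['contact_force'],s['ft_torque'],s['t'])
c,W=look('w9'); a=c['pixels'][100:400,150:500]
t=bot.capture('scene'); b=t['pixels'][150:350,300:500]
cv2.imwrite('pics/v9.png',np.hstack([cv2.resize(a,(420,360)),cv2.resize(b,(360,360))]))
m=(np.hypot(W[...,0]-N[0],W[...,1]-N[1])<.03)&(W[...,2]>.195)&(W[...,2]<.205); xy=W[m][:,:2].astype(np.float32); print('spindle',len(xy),cv2.minAreaRect(xy*1000),np.median(W[m][:,2]))
E
```

```text
0.0041902206281738685 8.569409921765327
[ 0.51482041 -0.23210781  0.16471786] 0.007304480872075171 [ 0.07229719  0.77044863 -0.53983491] [-0.01341863  0.03067374  0.02779041] 40.8333
spindle 155 ((514.1627807617188, -224.38885498046875), (13.84852123260498, 14.192925453186035), 42.8717041015625) 0.2032127385946506
```

View pics/v9.png

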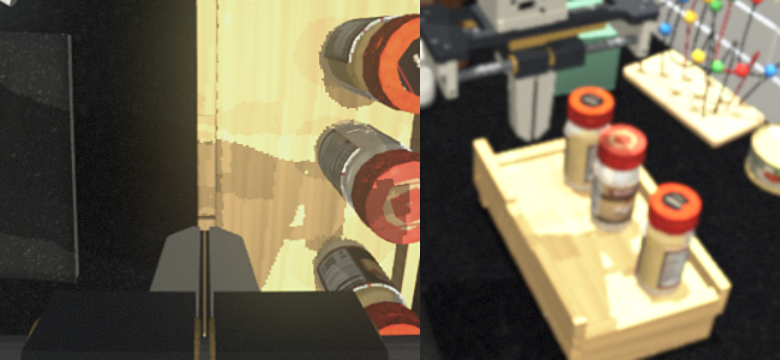

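The fingers shut above the spindle. All the contacts so far fit one explanation: the real tips sit about 35 mm behind the reported TCP. I'll regrip lower, closing along the holder's y so the gripper body stays clear of the jars.

```bash
python3 - <<'E'
from h import *
bot.command_gripper(.55)
bot.movep([.438,.0677,.12],Rz(58.5)); c,W=look('w10')
m=(np.hypot(W[...,0]-.437,W[...,1]-.068)<.04)&(W[...,2]>.068)&(W[...,2]<.08); xy=W[m][:,:2].astype(np.float32)
r=cv2.minAreaRect(xy*1000); print('spindle',len(xy),r)
if len(xy)>100 and np.hypot(r[0][0]-438,r[0][1]-67.7)<3:
    bot.servo_line([.438,.0677,.003],.13); print(bot.get_state()['contact_force'])
    bot.command_gripper(0.0); s=bot.get_state(); print(s['width'],s['finger_force'])
    if s['width']>.1:
        bot.servo_line([.438,.0677,.08],.12)
s=bot.get_state(); print(s['eef_pos'],s['width'],s['contact_force'],s['t'])
E
```

```text
spindle 521 ((437.34014892578125, 68.01670837402344), (15.38620376586914, 15.690048217773438), 58.621177673339844)
[0.15423326 0.55839363 0.32563358]
0.16733254672261963 30.000173449516296
[0.43759432 0.06766277 0.07948089] 0.1732578270507115 [ 0.02377722 -0.02654608 -1.47230283] 45.6167
```

```bash
python3 - <<'E'
from h import *
N=[.5149,-.2330]; 
bot.servo_line([.438,.0677,.13],.15); bot.movep(N+[.13],Rz(80.3)); s=bot.get_state(); print(s['eef_pos'],s['width'],s['contact_force'],s['t'])
f0=s['contact_force'][2]
for z in [.100,.085,.074]:
    bot.servo_line(N+[z],.07); s=bot.get_state(); f=s['contact_force']; print(z,s['eef_pos'].round(4),f.round(1),round(s['t'],2))
    if np.linalg.norm(f-[0,0,f0])>6: print('STOP'); break
else:
    c=bot.capture('scene'); cv2.imwrite('pics/s11.png',cv2.resize(c['pixels'][190:330,310:480],None,fx=4,fy=4,interpolation=2))
E
```

```text
[ 0.51471889 -0.23197251  0.12945277] 0.17004814566940396 [ 0.73066548 -0.60262071 -1.42344544] 47.2833
0.1 [ 0.5149 -0.2329  0.0998] [ 0.2 -0.9 -1.1] 47.86
0.085 [ 0.5146 -0.2329  0.0845] [ 0.6 -0.2 -0.6] 48.23
0.074 [ 0.5146 -0.2328  0.0735] [-0.1  0.5 -1.8] 48.53
```

View pics/s11.png

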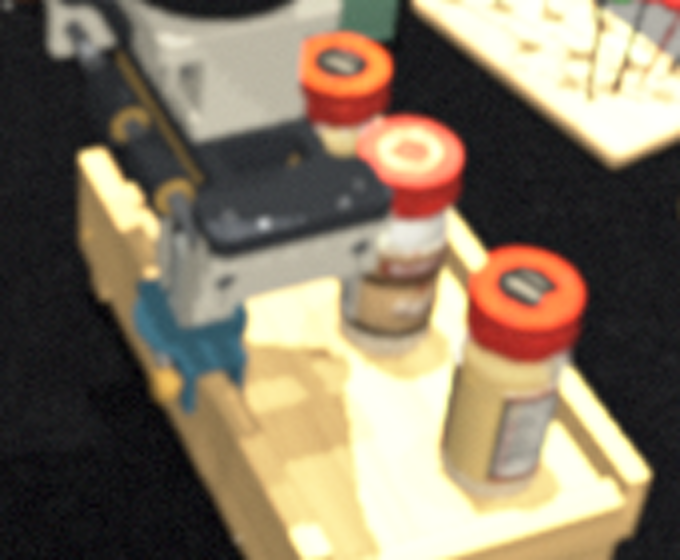

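The holder straddles the lip with the brass screw out to the front. Now pressing it home.

```bash
python3 - <<'E'
from h import *
N=[.5149,-.2330]
for z in np.arange(.070,.056,-.001):
    bot.servo_line(N+[z],.05); s=bot.get_state(); f=s['contact_force']; print(round(z,4),s['eef_pos'].round(4),f.round(1),round(s['width'],3),round(s['t'],2))
    if f[2]>14 or np.hypot(*f[:2])>12: break
E
```

```text
0.07 [ 0.5151 -0.2331  0.0701] [-1.1 -0.5 -0.8] 0.168 48.83
0.069 [ 0.515  -0.2331  0.0692] [-0.7 -0.3  1.7] 0.172 49.08
0.068 [ 0.5151 -0.2331  0.0681] [0.8 0.3 2.8] 0.169 49.33
0.067 [ 0.515  -0.2331  0.0671] [ 0.9 -0.3  4.9] 0.17 49.58
0.066 [ 0.515  -0.2331  0.0661] [-0.4  0.8  4.1] 0.171 49.83
0.065 [ 0.5151 -0.2331  0.0652] [ 0.9 -0.1  6.4] 0.169 50.08
0.064 [ 0.5151 -0.2331  0.0642] [-1.2 -0.8  6.9] 0.167 50.33
0.063 [ 0.5152 -0.2331  0.064 ] [-3.   1.6 15.3] 0.171 50.58
```

```bash
python3 - <<'E'
from h import *
bot.dwell(.5); s=bot.get_state(); print(s['eef_pos'],s['contact_force'],s['width'],s['t'])
c=bot.capture('scene'); W=pts(c)
for t in ['spice_a','salt_shaker']:
    for o in bot.outline_of('scene',t)[:3]: print(t,round(o['score'],2),np.nanmedian(W[o['mask']],0).round(3))
if s['contact_force'][2]<10: bot.servo_line([.5149,-.2330,.0625],.05); print(bot.get_state()['contact_force'])
bot.job_done()
E
```

```text
[ 0.51512042 -0.23308931  0.06400873] [-3.59736499  2.3145351  14.71482779] 0.1687722537690346 51.0833
spice_a 0.76 [ 0.591 -0.345  0.127]
spice_a 0.58 [ 0.616 -0.193  0.156]
salt_shaker 0.58 [0.555 0.084 0.049]
the job is handed in; nothing more can be done
```

The roll lies flat on the worktop, and the holder is home in the notch with the thumbscrew to the front, still gripped and pressed at about 15 N; handed in at about 51 s. My first try lifted holder and roll together and set them back. The salt shaker and one jar had not moved at the last check, a second jar was only partly visible, and the third was not detected.

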